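Find and open the rocking access tile

TASK

One of the four identical white tiles on the grey pipe duct is a hatch on a hidden pivot, the others are fixed: press on the front half of each with the fingertips until you find the one that rocks. Then push its front half down into the duct until the tile is tipped open to its stop, well past 45 degrees, so that the pipe can be reached, and leave it open. Nothing is to be picked up: leave the bottles, stopper, jar and beaker where they stand.

Things in the scene. Friction and masses are not known exactly. Their poses are not given: they have to be found in the camera images.
- place0 (a point): centre of the top face of cover tile number 1 of 4, counted from the duct's left end (its +y end). The point's x axis points across the duct to its back ledge, y along the row to the left end, z up. Each tile: 110 mm (x) by 90 mm (y), 10 mm thick, 105 mm centre to centre. One of the four is the hatch, a different one at each start; it looks like the rest, which are rigid.
- place1 (a point): centre of the top face of cover tile number 2 of 4, counted from the duct's left end (its +y end). The point's x axis points across the duct to its back ledge, y along the row to the left end, z up.
- place2 (a point): centre of the top face of cover tile number 3 of 4, counted from the duct's left end (its +y end). The point's x axis points across the duct to its back ledge, y along the row to the left end, z up.
- place3 (a point): centre of the top face of cover tile number 4 of 4, counted from the duct's left end (its +y end). The point's x axis points across the duct to its back ledge, y along the row to the left end, z up.
- duct: fixed hollow grey box on the bench, 222 mm deep (x), 450 mm long (y), 90 mm high. Origin at bench level under the middle of the tile row; x points to its back, y along the row to its left end. Four white tiles lie flush in its top, with an 11 mm bar between neighbours; in front a 28 mm ledge, behind an 80 mm ledge. Below the tiles it is free for fingertips to 50 mm under its top.
- hatch (a joint): tilt of the hatch tile (rad), 0 = flush. Its pivot runs along y at its mid-length, mid-thickness. Front half (robot side) goes down, back half rises: grows to a stop at 1.05. Backwards it only rocks to -0.06. Friction 0.10 N m: about 3 N at 35 mm in front of the pivot moves it, pressing on the pivot line does not. No spring: it stays where left.
- vial: small amber bottle with red cap, 28 mm wide, 75 mm high, loose on the duct's back ledge; origin under its base
- cap: white plastic stopper, 38 mm wide, 30 mm high, loose on the duct's back ledge; origin under its base
- dark_bottle: dark sample bottle, 60 mm wide, 190 mm high, loose on the bench left of the duct; origin under its base
- brown_bottle: amber sample bottle, 60 mm wide, 190 mm high, loose on the bench left of the duct; origin under its base
- beaker: open glass beaker, 80 mm wide, 100 mm high, loose on the bench right of the duct; origin under its base
- jar: white jar, 60 mm wide, 70 mm high, loose on the bench right of the duct; origin under its base

How it is judged:
On the way:
1. the hatch tile gives way while the fingers press (value of joint hatch above 0.1 rad and contact force between the fingers and anything else above 0.3 N), for 0.05 s.
At the end, for the whole second after the job is handed in: the hatch tile stands open by more than 0.8 rad (46 degrees; its stop is at 60) and is at rest (value of joint hatch above 0.8 rad and velocity of joint hatch between -0.1 and 0.1 rad/s); the robot touches nothing.
It fails at once if the small bottle or the stopper on the duct is moved more than 25 mm, lifted or knocked over (distance of any of vial, cap from where it was at the start of the episode above 0.025 m or angle between any of vial, cap's own z axis and vertical above 0.4 rad).
It fails at once if a sample bottle is moved more than 25 mm, lifted or knocked over (distance of any of dark_bottle, brown_bottle from where it was at the start of the episode above 0.025 m or angle between any of dark_bottle, brown_bottle's own z axis and vertical above 0.4 rad).
It fails at once if the beaker or jar is moved more than 25 mm, lifted or knocked over (distance of any of beaker, jar from where it was at the start of the episode above 0.025 m or angle between any of beaker, jar's own z axis and vertical above 0.4 rad).
It also fails if it takes over 42 s, if anything falls off the work surface, if the arm or the gripper's body presses on something with over 40 N, if the wrist force passes 120 N, or if a joint passes its speed limit or range.

ROBOT

A 6-joint arm with a two-finger parallel gripper is mounted at the origin on the work surface. World frame = base frame: x ahead of the robot, y to its left, z up, the work surface at z = 0. Lengths are in m, angles in rad, forces in N, time in s.
With the tool pointing down it reaches from about 0.3 to 0.85 m from the base axis. Payload 4.2 kg.
Tool frame: the origin (TCP) lies at the very end of the fingers, on their centre line; the grasp point (between the pads) lies 19 mm behind it; z points along the fingers, y is the direction in which the jaws open and shut (so a half turn about z gives the same grasp; the last joint's range is limited). The gripper opens to 91 mm and grips with 3 to 60 N. Pads are 32 mm wide; open, the fingers measure 118 mm over their backs; the gripper's body (76 mm by 178 mm) begins 60 mm behind the grasp point.
Start: joints at [1.168, 0.32, 1.565, -0, 1.257, -0.02], TCP at [0.215, 0.533, 0.192] pointing down, gripper open.
Joint ranges: [-3.11, 3.11], [-0.84, 2.01], [0.21, 2.61], [-1.34, 4.49], [0.05, 2.63], [-2.56, 2.56]. Speed limits (rad/s): [2.57, 2.57, 3.14, 3.14, 3.14, 3.14].

INTERFACE

Orientations are given as a rotation vector (axis times angle).
In Python, from cell import sense, viewer, job, boxes_of, silhouettes gives the robot as it stands.
- The arm moves only by the tool step_arm, never from a script. Its argument "increments" is a list of rows, each a list of 3 entries, a list of its own where there are three numbers: the shift along the tool's x, y, z normalised to -1 to 1, where 1 is 100 mm, then the turn about the tool's z normalised to -1 to 1, where 1 is 0.15 rad, then the closure, from -1 (fully open) to 1 (shut). In form: [[[dx, dy, dz], yaw, hand], ...]. A call has 1 to 10 rows; each row shifts and turns the commanded pose from where the row before left it, along the tool's axes as they then stand; what a row does not reach is not made up. A row lasts 1/10 s, in which the tool goes at most 50 mm and 8.59 degrees, less where a joint would pass 70% of its speed; a pose out of reach is approached as far as the arm can. A call with a number of a shift or a turn outside -1 to 1 is refused whole. A call with a gripper value outside its range is refused whole. The fingers move at their own pace and stop on an object; "force" is the grip in N (left out, the last holds). Time passes only in rows, so rows that do not move let the fingers close. It gives the time, the measured TCP pose, the force and the opening at its end, in the units of the state.
- sense(): the state, without advancing time (a new reading comes with each control period).
- viewer.camera(name): name is "scene" or "side" or "wrist"; returns a dict with "frame" (384x512x3 uint8, red, green, blue), "vertical_fov" (degrees; the focal length in pixels is half the picture's height over the tangent of half this angle, whatever the lens; pixels are square), "cx", "cy" (the principal point, pixels), "dist_coeffs" ([k1, k2, p1, p2, k3] as OpenCV has them; the pictures are not rectified), "R" (3x3) and "t" (3): a world point X has camera coordinates R X + t; the wrist camera has in their place "T_tool_cam" (4x4, takes a point from camera to tool coordinates, whose origin is the TCP and whose axes are the flange's). Camera axes: x right, y down, z forward; pixel columns grow to the right and rows downward; lengths in m; the calibration is good to about 2 mm. A picture is of the moment at which its call begins: read the wrist's pose just before it. There is no depth.
- job.close_job(): hands the job in, once; it reports no verdict.
Trained networks look in the newest picture that a camera, given by its name, has taken for a name from the list of things; names that differ only in an ending like _2 or _b are one class to them, and where a whole thing is asked for, a point or a joint stands for the part that bears it (a point fixed in the world has none). Each returns a list of dicts, best first, with "p" (0 to 1); they miss things now and then, are a little off and sometimes report something else, mostly with a low value. They report only what shows in the picture. A call takes as long as a camera call.
- boxes_of(query, camera): "position" ([column, row] in pixels, amid what is visible of it).
- silhouettes(query, camera): "mask" (384x512 bool, what is visible of it) and "position" ([column, row] in pixels, amid what is visible of it).
The state is a dict: "time_s": time; "joint_pos": joint angles; "joint_vel": joint speeds; "tau": joint torques, N m; "eef_pos": TCP position; "orientation": TCP orientation; "contact_force": force on the tool from outside, world axes, zero at the start; "ft_torque": the same for the moment, N m; "opening": opening from 0.0 (shut) to 1.0 (fully open).
Only numpy, scipy, OpenCV 4.12 (cv2) and the standard library are available. Lean on these libraries where they do the work, as an engineer would, in place of code of your own. Each camera call takes 0.05 s, during which the arm holds its last target.

## Working session

There is one attempt and no reset: what is moved stays moved. The work goes in short steps, Python scripts to look and compute and a tool call to move; the robot and the scene stay as the last step left them, time stands still between calls to the robot, and variables do not carry over. Pictures are saved under pics/ and viewed, and the job is handed in when it is done.

Besides the shell and the picture viewer there is one more tool, called after "Request:" as name(argument=value, ...) on one line, values as JSON. step_arm: Moves the arm, as the interface text tells. Its arguments: {"type":"object","properties":{"increments":{"type":"array","items":{"type":"array"}},"force":{"type":"number"}},"required":["increments"]}

```bash
mkdir -p pics; ls; cat > h.py <<'E'
import numpy as np, cv2, json
from cell import sense, viewer, job, boxes_of, silhouettes
def cam(n):
    c=viewer.camera(n); f=c["frame"].shape[0]/2/np.tan(np.radians(c["vertical_fov"])/2)
    c["K"]=np.array([[f,0,c["cx"]],[0,f,c["cy"]],[0,0,1.]]); c["D"]=np.array(c["dist_coeffs"],float); return c
def ray(c,p,z):
    u=cv2.undistortPoints(np.array([[p]],float),c["K"],c["D"])[0,0]
    R=np.array(c["R"]);t=np.array(c["t"]); o=-R.T@t; d=R.T@np.array([u[0],u[1],1]); return o+d*(z-o[2])/d[2]
def proj(c,P):
    r,_=cv2.Rodrigues(np.array(c["R"],float)); return cv2.projectPoints(np.array(P,float).reshape(-1,1,3),r,np.array(c["t"],float),c["K"],c["D"])[0][:,0]
def save(c,n): cv2.imwrite("pics/"+n,c["frame"][:,:,::-1])
E
python3 - <<'E'
from h import *
s=sense(); print({k:np.round(v,3) for k,v in s.items()})
for n in ("scene","side"):
    c=cam(n); save(c,n+"0.png")
    for q in ("place0","place1","place2","place3","duct","hatch","vial","cap","dark_bottle","brown_bottle","beaker","jar"):
        z=0.09 if q[:5]=="place" or q in("hatch",) else 0.045
        for b in boxes_of(q,n)[:4]: print(n,q,round(b["p"],2),np.round(b["position"]),np.round(ray(c,b["position"],z),3))
E
```

```text
pics
{'time_s': np.float64(0.0), 'joint_pos': array([ 1.168,  0.32 ,  1.566, -0.   ,  1.257, -0.02 ]), 'joint_vel': array([ 0.001,  0.   ,  0.001, -0.002, -0.001, -0.   ]), 'tau': array([ -0.   , -41.248, -23.198,   0.073,   0.046,  -0.   ]), 'eef_pos': array([0.215, 0.533, 0.191]), 'orientation': array([-5.980e-01, -3.084e+00,  3.000e-03]), 'contact_force': array([-0.662, -0.472, -0.155]), 'ft_torque': array([-0.053, -0.005,  0.002]), 'opening': np.float64(0.995)}
scene place0 0.79 [255. 201.] [0.649 0.03  0.09 ]
scene place1 0.79 [255. 201.] [0.649 0.03  0.09 ]
scene place2 0.79 [255. 201.] [0.649 0.03  0.09 ]
scene place3 0.79 [255. 201.] [0.649 0.03  0.09 ]
scene duct 0.57 [252. 201.] [0.621 0.012 0.045]
scene hatch 0.76 [300. 187.] [0.561 0.174 0.09 ]
scene hatch 0.73 [130. 183.] [ 0.662 -0.415  0.09 ]
scene vial 0.65 [292. 208.] [0.62  0.157 0.045]
scene cap 0.53 [228. 197.] [ 0.623 -0.074  0.045]
scene dark_bottle 0.74 [383. 183.] [0.45  0.462 0.045]
scene brown_bottle 0.73 [373. 218.] [0.608 0.435 0.045]
scene brown_bottle 0.33 [256. 201.] [0.619 0.027 0.045]
scene beaker 0.93 [129. 183.] [ 0.632 -0.441  0.045]
scene jar 0.75 [258. 200.] [0.615 0.033 0.045]
side place0 0.59 [261. 217.] [0.572 0.122 0.09 ]
side place1 0.59 [261. 217.] [0.572 0.122 0.09 ]
side place2 0.59 [261. 217.] [0.572 0.122 0.09 ]
side place3 0.59 [261. 217.] [0.572 0.122 0.09 ]
side duct 0.64 [257. 220.] [0.591 0.08  0.045]
side hatch 0.68 [264. 233.] [0.552 0.175 0.09 ]
side vial 0.84 [224. 211.] [0.685 0.064 0.045]
side cap 0.65 [254. 172.] [ 0.659 -0.145  0.045]
side dark_bottle 0.73 [264. 342.] [0.49  0.423 0.045]
side brown_bottle 0.85 [191. 316.] [0.642 0.403 0.045]
side beaker 0.66 [283. 133.] [ 0.626 -0.428  0.045]
side jar 0.65 [329. 140.] [ 0.457 -0.417  0.045]
```

View pics/scene0.png

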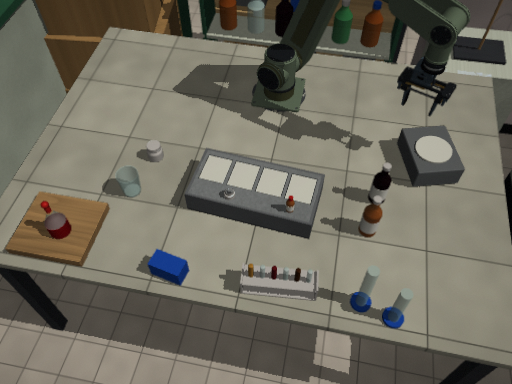

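View pics/side0.png

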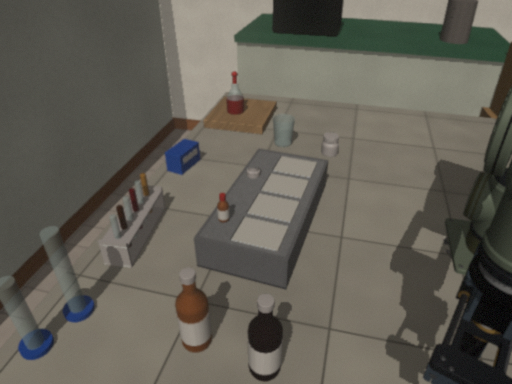

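The scene view shows the four tiles at about (301,187), (271,181), (243,176) and (214,168). The vial is at (291,204) and the stopper at (229,193), both behind the tiles. I'll segment the white tiles and fit the row.

```bash
python3 - <<'E'
from h import *
from scipy.optimize import least_squares
obs=[];cs={}
for n,roi in (("scene",(190,140,330,215)),("side",(230,150,330,255))):
    c=cam(n); cs[n]=c
    g=cv2.cvtColor(c["frame"],cv2.COLOR_RGB2HSV); m=((g[:,:,2]>150)&(g[:,:,1]<50)).astype(np.uint8)
    duct=max(silhouettes("duct",n),key=lambda d:d["p"])["mask"]
    x0,y0,x1,y1=roi; mm=np.zeros_like(m); mm[y0:y1,x0:x1]=m[y0:y1,x0:x1]
    N,l,st,ce=cv2.connectedComponentsWithStats(mm)
    for i in range(1,N):
        if st[i,4]>60: print(n,st[i],ce[i],ray(c,ce[i],.09).round(3)); obs.append((n,ce[i],st[i,4]))
    im=cv2.resize(c["frame"][y0-10:y1+20,x0-10:x1+10],None,fx=4,fy=4,interpolation=2); cv2.imwrite(f"pics/z_{n}.png",im[:,:,::-1])
    for q in("vial","cap"):
        s=silhouettes(q,n)[0]; ys,xs=np.where(s["mask"]); print(q,s["p"],xs.min(),xs.max(),ys.min(),ys.max(), ray(c,[xs.mean(),ys.max()],.09).round(3))
E
```

```text
scene [201 140  74  18 898] [242.55902004 146.19599109] [ 0.415 -0.066  0.09 ]
scene [309 141  16  14 122] [316.2704918  147.33606557] [0.366 0.204 0.09 ]
scene [200 156  32  28 571] [215.46059545 168.90192644] [ 0.54  -0.138  0.09 ]
scene [227 162  33  28 592] [243.19256757 175.40540541] [ 0.549 -0.033  0.09 ]
scene [256 168  32  29 609] [271.50246305 181.97372742] [0.558 0.071 0.09 ]
scene [285 174  32  30 607] [300.92421746 188.43822076] [0.565 0.176 0.09 ]
vial 0.42 286 294 195 211 [0.666 0.154 0.09 ]Traceback (most recent call last):
  File "<stdin>", line 14, in <module>
IndexError: list index out of range
```

```bash
python3 - <<'E'
from h import *
for n,roi in (("side",(225,150,335,255)),):
    c=cam(n)
    g=cv2.cvtColor(c["frame"],cv2.COLOR_RGB2HSV); m=((g[:,:,2]>165)&(g[:,:,1]<60)).astype(np.uint8)
    x0,y0,x1,y1=roi; mm=np.zeros_like(m); mm[y0:y1,x0:x1]=m[y0:y1,x0:x1]
    N,l,st,ce=cv2.connectedComponentsWithStats(mm)
    for i in range(1,N):
        if st[i,4]>60: print(n,st[i],ce[i].round(1),ray(c,ce[i],.09).round(3))
    a=-0.08
    R=np.array([[np.cos(a),-np.sin(a)],[np.sin(a),np.cos(a)]]); C=np.array([.553,.019])
    cc=cam("scene")
    for nm,k in (("side",c),("scene",cc)):
        f=k["frame"].copy()
        for i in range(4):
            q=[[*(C+R@np.array([sx*.055,(1.5-i)*.105+sy*.045])),.09] for sx,sy in((1,1),(1,-1),(-1,-1),(-1,1))]
            cv2.polylines(f,[np.round(proj(k,q)*16).astype(int).reshape(-1,1,2)],True,(255,0,0),1,shift=4)
        q=[[*(C+R@np.array([sx,sy*.225])),.09] for sx,sy in((.057+.08,1),(.057+.08,-1),(-.085,-1),(-.085,1))]
        cv2.polylines(f,[np.round(proj(k,q)*16).astype(int).reshape(-1,1,2)],True,(0,255,0),1,shift=4)
        im=f[140:290,190:340]; cv2.imwrite(f"pics/o_{nm}.png",cv2.resize(im,None,fx=4,fy=4)[:,:,::-1])
E
```

```text
(no output)
```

View pics/o_scene.png

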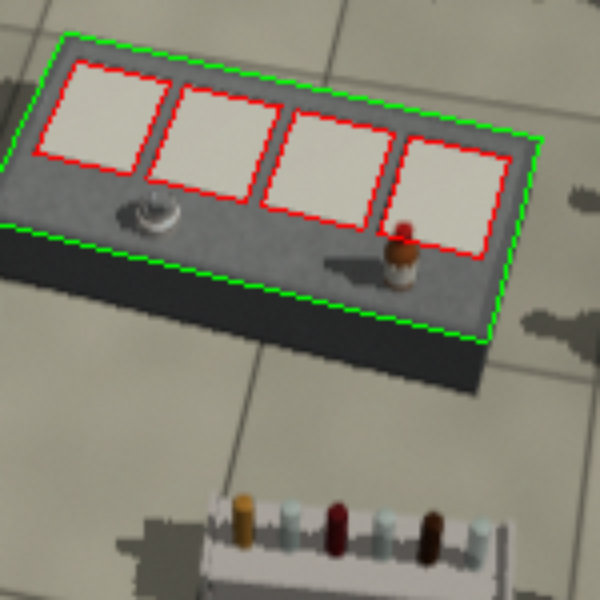

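View pics/o_side.png

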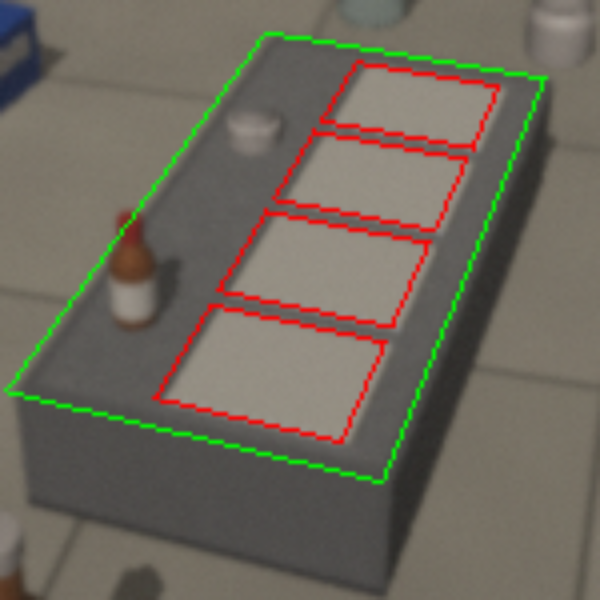

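Request:
step_arm(increments=[[[0,0,-0.3],-1,1],[[0,0,-0.3],-1,1],[[0,0,0],0,1]], force=20)

```text
time_s: 1.9
eef_pos: [0.2157, 0.5356, 0.2565]
orientation: [0.127, 3.136, 0.013]
contact_force: [-0.5, 0.0, -1.0]
opening: 0.769
```

Request:
step_arm(increments=[[[-0.34,-0.33,0],0,1],[[-0.34,-0.33,0],0,1],[[-0.34,-0.33,0],0,1],[[-0.34,-0.33,0],0,1],[[-0.34,-0.33,0],0,1],[[-0.34,-0.33,0],0,1],[[-0.34,-0.33,0],0,1],[[-0.34,-0.33,0],0,1],[[-0.34,-0.33,0],0,1],[[-0.34,-0.33,0],0,1]])

```text
time_s: 2.9
eef_pos: [0.5271, 0.1746, 0.2515]
orientation: [-0.132, -3.138, -0.0]
contact_force: [0.4, 0.1, -0.3]
opening: 0.001
```

```bash
cat >> h.py <<'E'
def duct(p):
    a=-.08; C=np.array([.553,.019]); d=np.array(p[:2])-C
    return np.array([np.cos(a)*d[0]+np.sin(a)*d[1], -np.sin(a)*d[0]+np.cos(a)*d[1], p[2]-.09])
def rep():
    s=sense(); R=cv2.Rodrigues(np.array(s["orientation"]))[0]
    print("t",round(float(s["time_s"]),2),"duct mm",(duct(s["eef_pos"])*1000).round(1),"F",np.round(s["contact_force"],1),"tool y ang from duct y",round(float(np.arctan2(R[1,1],R[0,1])-np.pi/2+.08),3),"tilt",R[2].round(3),"open",s["opening"],"j",np.round(s["joint_pos"],2))
E
python3 - <<'E'
from h import *
rep(); c=cam("scene"); save(c,"s1.png"); c=cam("wrist"); save(c,"w1.png"); 
E
```

```text
t 2.9 duct mm [-38.3 153.1 161.5] F [ 0.4  0.1 -0.3] tool y ang from duct y -0.004 tilt [ 0.001  0.    -1.   ] open 0.0011434179611653503 j [ 0.3   0.26  1.5   0.    1.38 -1.19]
```

View pics/w1.png

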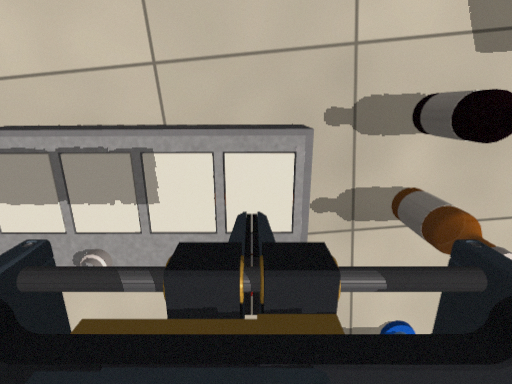

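The wrist view shows the shut fingertips over the front of the leftmost tile (tile 1, around (260,190)). Bottles are to the right, clear of the path. I'll go down to just above the tile.

Request:
step_arm(increments=[[[-0.02,0.04,0.45],0,1],[[0,0,0.45],0,1],[[0,0,0.45],0,1],[[0,0,0.1],0,1],[[0,0,0],0,1]])

```text
time_s: 3.5
eef_pos: [0.5273, 0.1804, 0.1058]
orientation: [-0.13, -3.135, 0.002]
contact_force: [0.1, 1.2, -0.2]
opening: 0.005
```

Request:
step_arm(increments=[[[0,0,0.05],0,1],[[0,0,0.05],0,1],[[0,0,0.03],0,1],[[0,0,0],0,1]])

```text
time_s: 3.9
eef_pos: [0.5288, 0.1803, 0.0945]
orientation: [0.13, 3.138, 0.001]
contact_force: [0.4, 0.4, 0.3]
opening: 0.007
```

```bash
python3 -c "
from h import *
rep()"
```

```text
t 3.9 duct mm [-37.  158.9   4.5] F [0.4 0.4 0.3] tool y ang from duct y -0.003 tilt [-0.001  0.    -1.   ] open 0.006636188593561116 j [ 0.31  0.37  1.75  0.    1.02 -1.18]
```

Request:
step_arm(increments=[[[-0.02,0,0.02],0,1],[[0,0,0.02],0,1],[[0,0,0.02],0,1],[[0,0,0.01],0,1]])

```text
time_s: 4.3
eef_pos: [0.5305, 0.18, 0.0868]
orientation: [-0.13, -3.139, 0.0]
contact_force: [-0.6, 0.6, 0.0]
opening: 0.006
```

Request:
step_arm(increments=[[[0,0,0.02],0,1],[[0,0,0.02],0,1],[[0,0,0],0,1]])

```text
time_s: 4.6
eef_pos: [0.5304, 0.18, 0.0827]
orientation: [-0.13, -3.138, 0.0]
contact_force: [0.9, 0.1, -0.1]
opening: 0.002
```

```bash
python3 - <<'E'
from h import *
rep()
for n in("scene","side"):
    c=cam(n); cv2.imwrite(f"pics/p1_{n}.png",cv2.resize(c["frame"][110:260,170:350],None,fx=4,fy=4)[:,:,::-1])
E
```

```text
t 4.6 duct mm [-35.4 158.7  -7.3] F [ 0.9  0.1 -0.1] tool y ang from duct y -0.003 tilt [ 0.001 -0.    -1.   ] open 0.002319337428578707 j [ 0.31  0.39  1.76  0.    1.   -1.18]
```

View pics/p1_side.png

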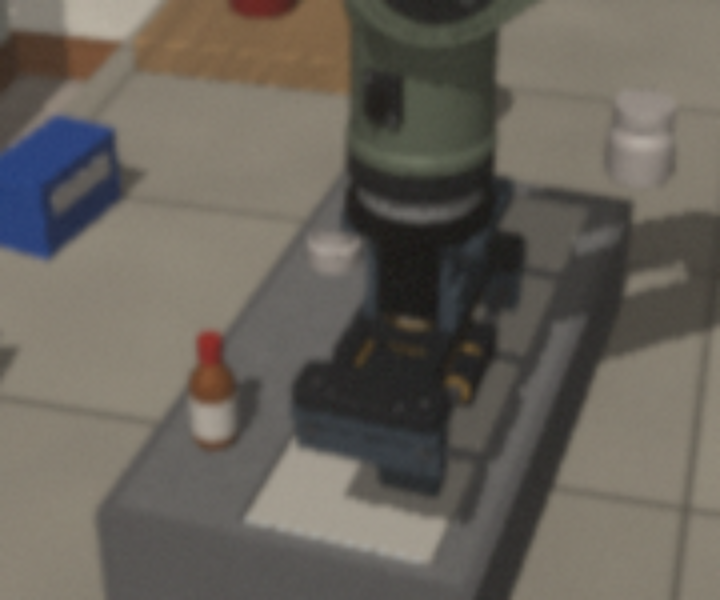

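View pics/p1_scene.png

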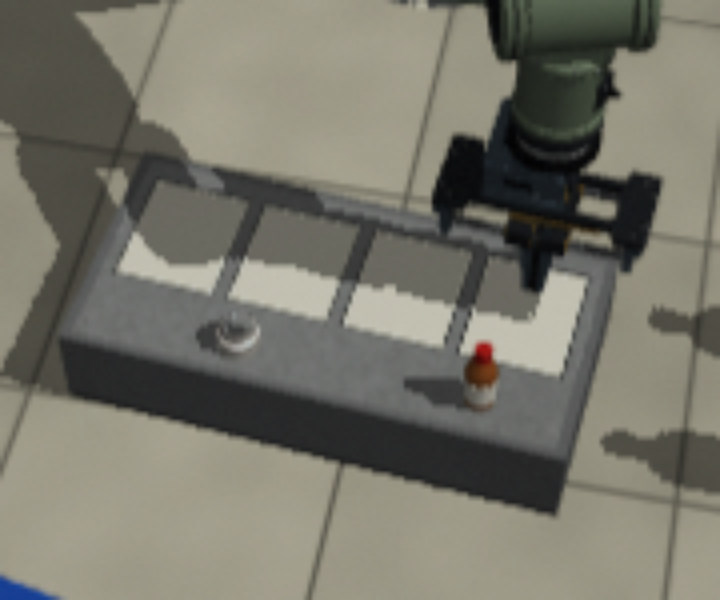

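```bash
cat >> h.py <<'E'
def tilepts(i,th):
    a=-.08; R=np.array([[np.cos(a),-np.sin(a)],[np.sin(a),np.cos(a)]]); C=np.array([.553,.019]); q=[]
    for sx,sy in((1,1),(1,-1),(-1,-1),(-1,1)):
        x=sx*.055*np.cos(th)-.005*np.sin(th); z=.085+sx*.055*np.sin(th)+.005*np.cos(th)
        q.append([*(C+R@np.array([x,(1.5-i)*.105+sy*.045])),z])
    return q
def over(n,i,ths,fn,roi=(170,110,350,260)):
    k=cam(n); f=cv2.resize(k["frame"],None,fx=4,fy=4,interpolation=cv2.INTER_CUBIC)
    for th,col in zip(ths,((255,0,0),(0,200,255),(0,255,0))):
        cv2.polylines(f,[np.round((proj(k,tilepts(i,th))+.5)*4-.5).astype(int).reshape(-1,1,2)],True,col,1)
    x0,y0,x1,y1=[4*v for v in roi]; cv2.imwrite("pics/"+fn,f[y0:y1,x0:x1,::-1])
E
python3 - <<'E'
from h import *
over("side",0,(0,.25),"ov1.png"); over("scene",0,(0,.25),"ov2.png"); rep()
E
```

```text
t 4.8 duct mm [-35.1 158.8  -6.9] F [ 0.1 -0.5 -0.1] tool y ang from duct y -0.003 tilt [-0.  0. -1.] open 0.005652483510796674 j [ 0.31  0.39  1.76  0.    1.   -1.18]
```

View pics/ov1.png

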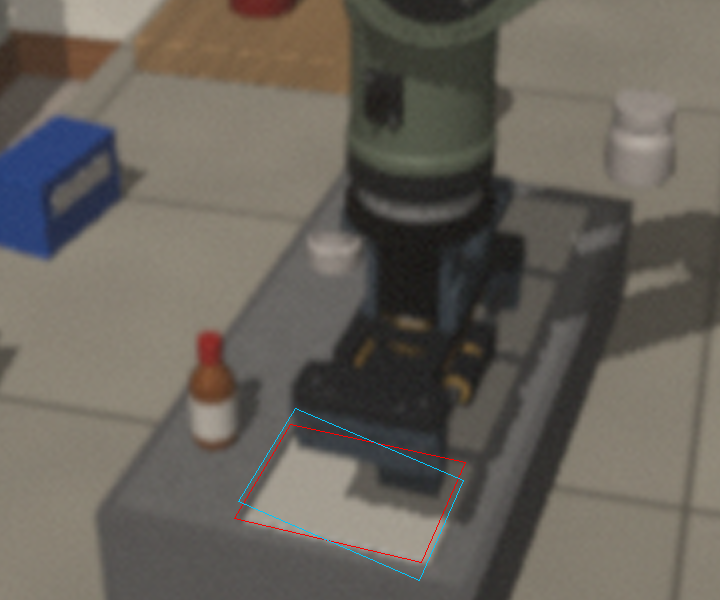

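View pics/ov2.png

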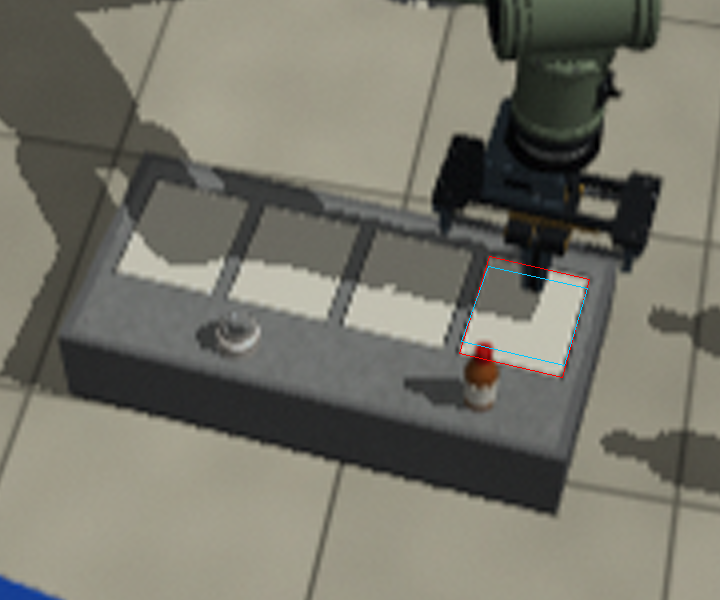

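Tile 1 is still flat and there's no force reading yet, so the fingers may not have touched it. I'll keep going down in small steps.

Request:
step_arm(increments=[[[0,0,0.02],0,1],[[0,0,0.02],0,1]])

```text
time_s: 5.0
eef_pos: [0.5307, 0.1801, 0.079]
orientation: [0.13, 3.139, 0.0]
contact_force: [0.5, -0.4, 1.0]
opening: 0.006
```

Request:
step_arm(increments=[[[0,0,0.02],0,1],[[0,0,0.02],0,1]])

```text
time_s: 5.2
eef_pos: [0.5306, 0.1801, 0.0748]
orientation: [-0.13, -3.139, -0.0]
contact_force: [-0.5, -0.5, -0.3]
opening: 0.006
```

```bash
python3 - <<'E'
from h import *
p=sense()["eef_pos"]; rep()
for n in("side","scene"):
    k=cam(n); f=cv2.resize(k["frame"],None,fx=6,fy=6,interpolation=cv2.INTER_CUBIC)
    u=proj(k,[p])[0]; print(n,u)
    P=((u+.5)*6-.5).astype(int); cv2.drawMarker(f,tuple(int(v) for v in P),(255,0,255),0,20,1)
    for th,col in ((0,(255,0,0)),(.4,(0,200,255))):
        cv2.polylines(f,[np.round((proj(k,tilepts(0,th))+.5)*6-.5).astype(int).reshape(-1,1,2)],True,col,1)
    x,y=P; cv2.imwrite(f"pics/tc_{n}.png",f[y-250:y+250,x-300:x+300,::-1])
E
```

```text
t 5.2 duct mm [-35.2 158.7 -15.2] F [-0.5 -0.5 -0.3] tool y ang from duct y -0.003 tilt [ 0.  0. -1.] open 0.005548628376256811 j [ 0.31  0.4   1.77  0.    0.98 -1.18]
side [271.94606382 240.59007838]
scene [303.10617626 183.40782386]
```

View pics/tc_side.png

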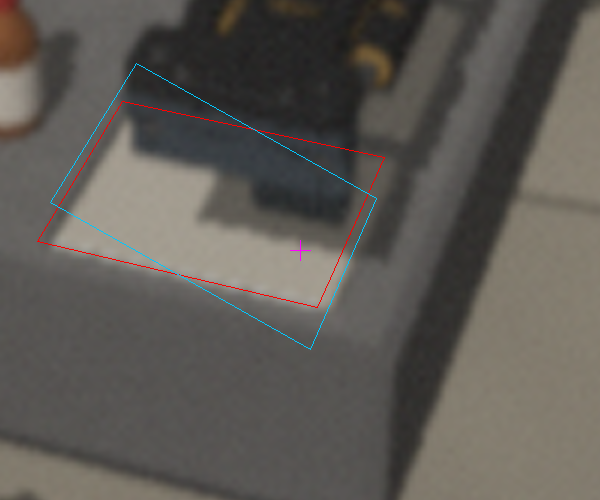

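View pics/tc_scene.png

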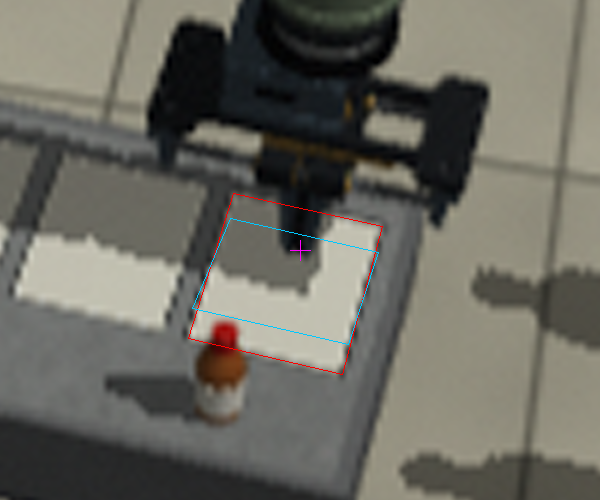

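```bash
python3 - <<'E'
from h import *
s=sense(); p=np.array(s["eef_pos"]); print(s["tau"].round(1))
for n in("side","scene"):
    k=cam(n); u0=proj(k,[p])[0]
    for dz in(0,.015,.03,.079):
        print(n,dz,((proj(k,[p+[0,0,dz]])[0]-u0)*6).round(0), [((proj(k,[p+[sx*.016,sy*.0135,dz]])[0]-u0)*6+[300,250]).round(0).tolist() for sx,sy in((1,1),(1,-1),(-1,1),(-1,-1))])
k=cam("wrist"); save(k,"w2.png"); print(np.array(k["T_tool_cam"]).round(3))
E
```

```text
[ -0.  -41.9 -19.8  -0.    0.1   0. ]
side 0 [0. 0.] [[251.0, 266.0], [267.0, 221.0], [334.0, 280.0], [348.0, 234.0]]
side 0.015 [  1. -30.] [[252.0, 236.0], [268.0, 191.0], [335.0, 250.0], [349.0, 205.0]]
side 0.03 [  2. -60.] [[252.0, 206.0], [269.0, 161.0], [336.0, 220.0], [351.0, 174.0]]
side 0.079 [   5. -163.] [[253.0, 103.0], [270.0, 59.0], [340.0, 116.0], [355.0, 72.0]]
scene 0 [0. 0.] [[319.0, 275.0], [273.0, 268.0], [326.0, 233.0], [281.0, 225.0]]
scene 0.015 [  2. -15.] [[321.0, 260.0], [275.0, 252.0], [329.0, 217.0], [283.0, 210.0]]
scene 0.03 [  4. -31.] [[323.0, 244.0], [277.0, 237.0], [331.0, 201.0], [285.0, 194.0]]
scene 0.079 [ 11. -83.] [[330.0, 192.0], [283.0, 184.0], [338.0, 149.0], [291.0, 141.0]]
[[-0.002 -0.957 -0.291  0.082]
 [ 1.    -0.002 -0.    -0.   ]
 [-0.    -0.291  0.957 -0.193]
 [ 0.     0.     0.     1.   ]]
```

View pics/w2.png

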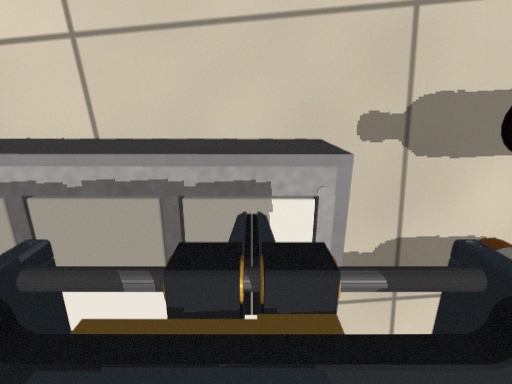

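```bash
python3 - <<'E'
from h import *
k=cam("wrist"); T=np.linalg.inv(np.array(k["T_tool_cam"]))
for sx in(.016,-.016):
  for z in(0,-.015,-.03,-.05):
    P=np.array([[sx,0,z]]); Q=P@T[:3,:3].T+T[:3,3]
    print(sx,z,cv2.projectPoints(Q.reshape(-1,1,3),np.zeros(3),np.zeros(3),k["K"],k["D"])[0].ravel().round(1))
k=cam("scene"); p=np.array(sense()["eef_pos"]); u=proj(k,[p])[0]
x,y=u.astype(int); print(u)
cv2.imwrite("pics/zz.png",cv2.resize(k["frame"][y-30:y+20,x-30:x+30],None,fx=12,fy=12,interpolation=0)[:,:,::-1])
print("TCP at",(u-[x-30,y-30]+.5)*12)
E
```

```text
0.016 0 [252.1 202. ]
0.016 -0.015 [252.2 209.2]
0.016 -0.03 [252.3 217.6]
0.016 -0.05 [252.4 231.2]
-0.016 0 [252.2 241.7]
-0.016 -0.015 [252.2 251.4]
-0.016 -0.03 [252.3 262.7]
-0.016 -0.05 [252.4 280.7]
[303.12304525 183.38981442]
TCP at [367.47654299 370.67777302]
```

View pics/zz.png

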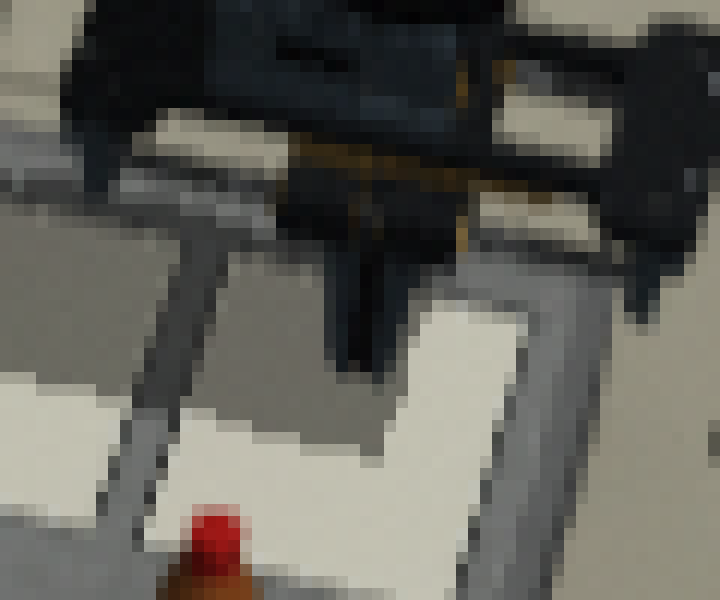

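Both the scene zoom and the wrist view put the visible fingertips about 18–20 mm short of the reported TCP. The tips are therefore only now reaching the tile surface. I'll press on in 2 mm steps and watch the force.

Request:
step_arm(increments=[[[0,0,0.02],0,1],[[0,0,0],0,1]])

```text
time_s: 5.75
eef_pos: [0.5305, 0.18, 0.0728]
orientation: [-0.13, -3.139, 0.0]
contact_force: [-0.1, -0.6, 0.6]
opening: 0.003
```

Request:
step_arm(increments=[[[0,0,0.02],0,1],[[0,0,0],0,1]])

```text
time_s: 5.95
eef_pos: [0.5304, 0.18, 0.0708]
orientation: [-0.13, -3.138, 0.0]
contact_force: [-0.3, 0.2, 0.1]
opening: -0.005
```

Request:
step_arm(increments=[[[0,0,0.02],0,1],[[0,0,0],0,1]])

```text
time_s: 6.15
eef_pos: [0.5305, 0.18, 0.0688]
orientation: [-0.13, -3.138, 0.0]
contact_force: [0.2, -1.6, -0.4]
opening: 0.008
```

Request:
step_arm(increments=[[[0,0,0.02],0,1],[[0,0,0],0,1]])

```text
time_s: 6.35
eef_pos: [0.5305, 0.1801, 0.0675]
orientation: [-0.13, -3.139, -0.0]
contact_force: [-1.6, -1.4, 4.2]
opening: 0.009
```

Request:
step_arm(increments=[[[0,0,0.02],0,1],[[0,0,0],0,1]])

```text
time_s: 6.55
eef_pos: [0.5302, 0.1802, 0.0659]
orientation: [-0.13, -3.139, -0.0]
contact_force: [-3.1, 0.5, 7.0]
opening: 0.007
```

Request:
step_arm(increments=[[[0,0,0.02],0,1],[[0,0,0.02],0,1],[[0,0,0],0,1]])

```text
time_s: 6.85
eef_pos: [0.53, 0.1802, 0.0618]
orientation: [-0.13, -3.138, -0.0]
contact_force: [-3.7, -0.7, 6.0]
opening: 0.002
```

The force stays near 6 N while the tip sinks, so this tile appears to be giving way. I'll check with a picture.

```bash
python3 - <<'E'
from h import *
rep();over("side",0,(0,.25),"ov3.png")
E
```

```text
t 6.85 duct mm [-35.8 158.8 -28.2] F [-3.7 -0.7  6. ] tool y ang from duct y -0.003 tilt [ 0.001  0.    -1.   ] open 0.0022673264106308874 j [ 0.31  0.41  1.78  0.    0.95 -1.18]
```

View pics/ov3.png

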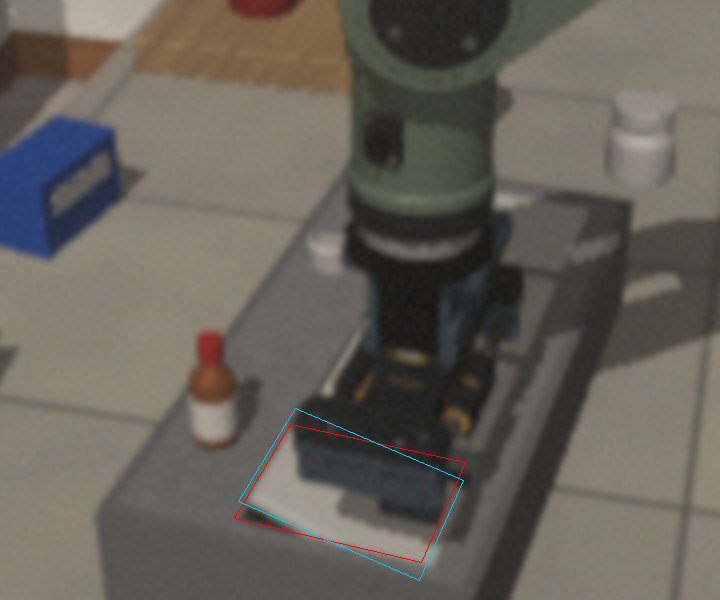

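```bash
python3 - <<'E'
from h import *
k=cam("scene")
for px in((303-30+95/12,183-30+190/12),(303-30+640/12,183-30+320/12),(303-30+365/12,183-30+380/12)):
    for z in(.09,.1,.11,.12,.13,.14,.15,.16): print(np.round(px,1),z,(duct(ray(k,px,z))*1000).round(0))
E
```

```text
[280.9 168.8] 0.09 [-66.  69.   0.]
[280.9 168.8] 0.1 [-58.  71.  10.]
[280.9 168.8] 0.11 [-50.  72.  20.]
[280.9 168.8] 0.12 [-42.  74.  30.]
[280.9 168.8] 0.13 [-34.  76.  40.]
[280.9 168.8] 0.14 [-26.  77.  50.]
[280.9 168.8] 0.15 [-18.  79.  60.]
[280.9 168.8] 0.16 [-10.  80.  70.]
[326.3 179.7] 0.09 [-63. 235.   0.]
[326.3 179.7] 0.1 [-55. 235.  10.]
[326.3 179.7] 0.11 [-47. 236.  20.]
[326.3 179.7] 0.12 [-39. 236.  30.]
[326.3 179.7] 0.13 [-31. 237.  40.]
[326.3 179.7] 0.14 [-23. 237.  50.]
[326.3 179.7] 0.15 [-15. 237.  60.]
[326.3 179.7] 0.16 [ -8. 238.  70.]
[303.4 184.7] 0.09 [-19. 162.   0.]
[303.4 184.7] 0.1 [-11. 163.  10.]
[303.4 184.7] 0.11 [ -4. 164.  20.]
[303.4 184.7] 0.12 [  4. 165.  30.]
[303.4 184.7] 0.13 [ 11. 166.  40.]
[303.4 184.7] 0.14 [ 19. 167.  50.]
[303.4 184.7] 0.15 [ 27. 168.  60.]
[303.4 184.7] 0.16 [ 34. 169.  70.]
```

Tile 1 (leftmost) has visibly tipped, with its back edge up by about 0.2 rad. It's the hatch, so I'll keep pushing it down.

Request:
step_arm(increments=[[[0,0,0.03],0,1],[[0,0,0.03],0,1],[[0,0,0],0,1]])

```text
time_s: 7.25
eef_pos: [0.5312, 0.1802, 0.0562]
orientation: [0.13, 3.137, 0.001]
contact_force: [-1.5, -1.0, 6.8]
opening: 0.006
```

Request:
step_arm(increments=[[[0,0,0.03],0,1],[[0,0,0.03],0,1],[[0,0,0],0,1]])

```text
time_s: 7.55
eef_pos: [0.5306, 0.1803, 0.0496]
orientation: [0.13, 3.139, 0.001]
contact_force: [-1.0, 1.3, 4.6]
opening: 0.005
```

```bash
python3 - <<'E'
from h import *
rep();over("side",0,(0,.6,1.0),"ov4.png");over("scene",0,(0,.6,1.0),"ov5.png")
E
```

```text
t 7.55 duct mm [-35.2 159.  -40.4] F [-1.   1.3  4.6] tool y ang from duct y -0.003 tilt [-0.     0.001 -1.   ] open 0.004532088220269138 j [ 0.31  0.42  1.8   0.    0.92 -1.18]
```

View pics/ov4.png

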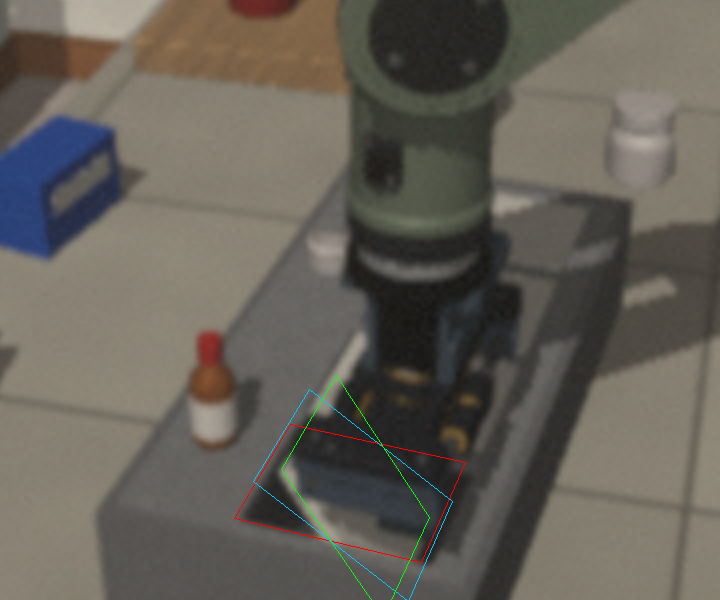

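View pics/ov5.png

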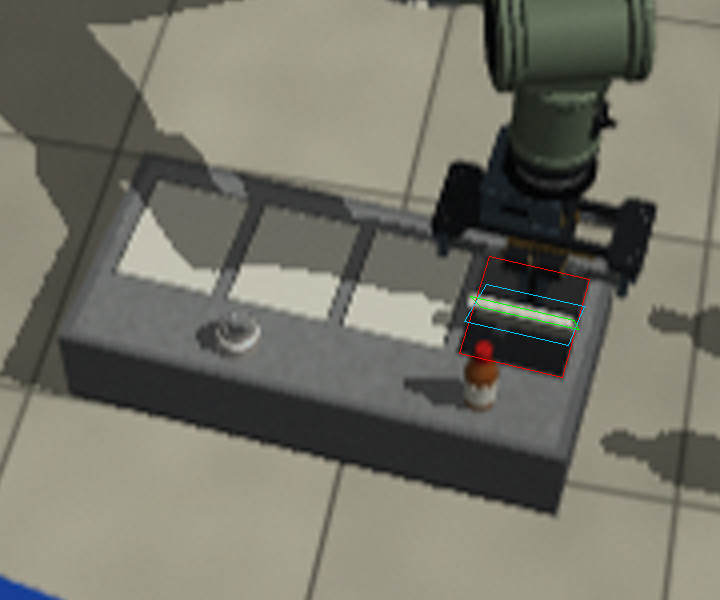

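The tilt is already about 0.9–1.0 rad. I'll push a little further to its stop.

Request:
step_arm(increments=[[[0,0,0.02],0,1],[[0,0,0.02],0,1],[[0,0,0],0,1]])

```text
time_s: 7.95
eef_pos: [0.5298, 0.1804, 0.0464]
orientation: [-0.13, -3.138, -0.001]
contact_force: [-4.8, 0.8, 12.4]
opening: 0.005
```

The force rises to 12 N with little motion, so the tile is at its stop. I'll retract straight up.

Request:
step_arm(increments=[[[0.01,0,-0.05],0,1],[[0.01,0,-0.1],0,1],[[0,0,-0.3],0,1],[[0,0,-0.4],0,1],[[0,0,-0.4],0,1],[[0.3,0,-0.2],0,1],[[0.4,0,0],0,1],[[0,0,0],0,1],[[0,0,0],0,1]])

```text
time_s: 8.85
eef_pos: [0.4588, 0.1861, 0.1907]
orientation: [0.129, 3.137, 0.001]
contact_force: [0.1, 0.4, 0.6]
opening: 0.005
```

```bash
python3 - <<'E'
from h import *
rep();over("side",0,(0,.8,1.05),"ov6.png");over("scene",0,(0,.8,1.05),"ov7.png")
E
```

```text
t 8.85 duct mm [-107.2  159.   100.7] F [0.1 0.4 0.6] tool y ang from duct y -0.002 tilt [-0.002  0.    -1.   ] open 0.005205499012845317 j [ 0.36  0.19  1.74 -0.    1.2  -1.13]
```

View pics/ov6.png

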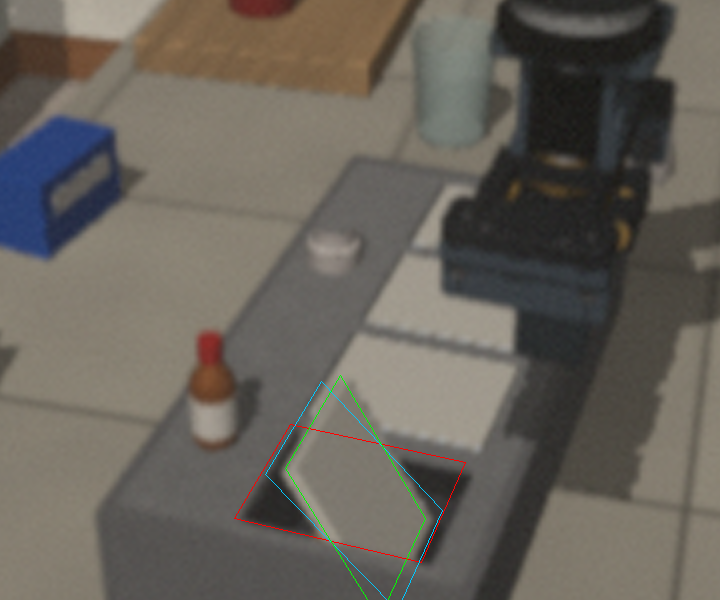

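View pics/ov7.png

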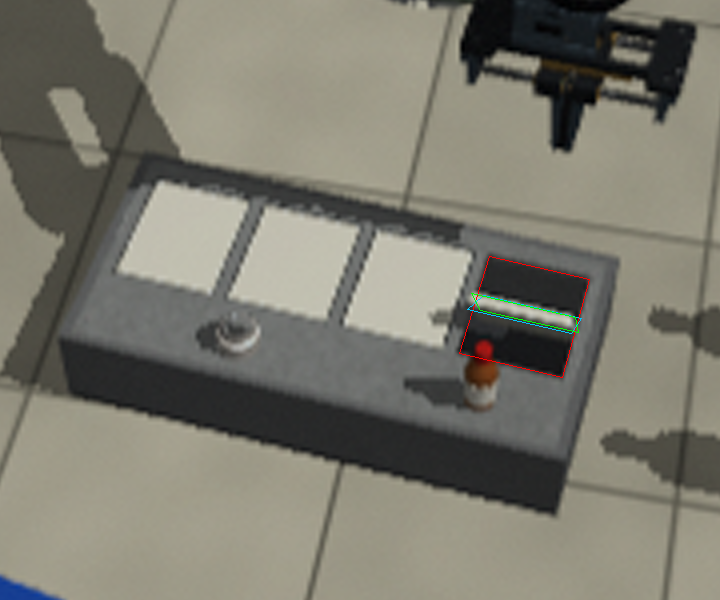

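In both views tile 1 matches the 1.05 rad outline. The gripper is clear, and the vial and stopper are where they were.

```bash
python3 -c "
from h import *
rep(); print(job.close_job())"
```

```text
t 8.95 duct mm [-106.3  159.1  100.1] F [-0.4  0.5 -0.6] tool y ang from duct y -0.003 tilt [-0.001  0.    -1.   ] open 0.006098581617811034 j [ 0.36  0.2   1.74 -0.    1.2  -1.13]
the job is handed in; nothing more can be done
None
```

The hatch is tile 1, the leftmost, and I left it tipped open at its stop. It was the first tile I tried, so I did not press the other three. It gave way at about 4–7 N, and I pushed its front half down until the force rose to about 12 N. I then lifted clear and handed the job in at about 9 s; no verdict was reported.

**Tilt:** after retracting, the tile matches the 1.05 rad outline in both the scene and side views.

**Contact:** the force reading is within noise, at or below about 0.6 N per axis, with the fingers about 10 cm off the duct.

**Other objects:** the vial and stopper look unmoved in both views. I never went near the sample bottles, beaker or jar, but did not measure their positions again at the end.

**Disagreement:** the shut fingertips touched the tile with the reported TCP about 22 mm below the tile's surface. The tips appear to end that much short of the stated TCP, so I worked from the force readings and pictures instead.

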